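# Slide the specimen carrier under the measuring bridge and start the gauge

## Task

Push the flat specimen carrier along the worktop, nose first, through the flared guides and under the low bridge of the thickness gauge until its nose is fully home against the end stop; then press the start button on the gauge's key box right down and let it come up again. Only push with the fingertips: do not pick the carrier up or tip it, and leave everything else on the worktop where it is.

Things in the scene. Friction and masses are not known exactly. Their poses are not given: they have to be found in the camera images.
- carrier: loose flat dark steel plate, 150 long (its x) x 60 wide x 10 mm thick, about 0.4 kg, slides with dry friction of a few N; a full-width lip 8 mm thick at the tail (-x) end stands 28 mm high; a round copper specimen lies near the nose. Origin: centre of the underside, x to the nose, z up. Starts before the guides, up to 0.25 rad and 20 mm out of line
- nose (a point): middle of the carrier's nose (+x) end face at its underside, 75 mm from the carrier's centre; axes as the carrier
- tail (a point): middle of the carrier's tail (-x) end face, 75 mm behind its centre and 14 mm above the underside; push here, forwards and low; axes as the carrier
- gauge: fixed thickness gauge. Origin on the worktop under the middle of its grey bridge; x: the way the carrier goes in, y across, z up. Side rails 18 mm high, 68 mm apart (20 mm thick), run from x = -30 to 72 mm. In front, guides 16 mm high flare from 68 mm apart at x = -30 to 112 mm at x = -90 mm. The carrier's tail face is at x = -90 mm when fully home
- stop (a point): middle of the face of the dark stop bar (18 mm high) that the nose meets, at worktop level, 60 mm past the gauge's origin; axes as the gauge
- bridge (a point): middle of the bridge's entry edge, on its underside, 14 mm above the worktop (the headroom); axes as the gauge. The bridge is 60 mm deep (gauge x = -30 to 30), 108 mm wide, 44 mm high; the black gauge head on it (x = -10 to 26, y = -35 to 35 mm) reaches 110 mm
- start_top (a point): centre of the top face of the start button, a round grey 28 mm cap in a black housing, pressed straight down. It sits on the grey key box (70 x 60 x 40 mm) beside the bridge, centred at x = 15, y = -120 mm of the gauge
- start (a joint): travel of the start button, m: 0 is up, 0.006 fully down; it springs back, fully down takes about 4 N
- panel: bare steel sheet 80 x 80 x 4 mm lying flat, bystander beyond the end stop; origin at the centre of its underside
- weight: brass knob weight, 40 mm diameter, 62 mm tall, bystander; origin at its foot
- jar: small clear sample jar, 44 mm diameter, 70 mm tall, bystander; origin at its foot
- roll: empty grey plastic roll core (ring) 68 mm diameter, 24 mm high, bystander beyond the end stop; origin at the centre of its underside
- caliper: steel caliper lying flat, 170 x 48 x 10 mm, bystander; origin at the middle of its beam
- block: steel gauge block 50 x 30 x 20 mm, bystander; origin at the centre of its underside
- cup_weight: plain brass cylinder weight 26 mm diameter, 30 mm tall, bystander beyond the end stop; origin at its foot
There are look-alikes about, which are no part of the job. Of the things like the carrier, leave any that is purple; of the rest the smaller one is meant.

How it is judged:
By the outcome, as a careful person would: the job done as asked, in the order asked, and still so for the second after the job is handed in, with the robot touching nothing.
It also fails if it takes over 61 s, if anything falls off the work surface, if the arm or the gripper's body presses on something with over 40 N, if the wrist force passes 120 N, or if a joint passes its speed limit or range.

## Robot

A 7-joint arm with a two-finger parallel gripper is mounted at the origin on the work surface. World frame = base frame: x ahead of the robot, y to its left, z up, the work surface at z = 0. Lengths are in mm, angles in rad, forces in N, time in s.
With the tool pointing down it reaches from about 425 to 925 mm from the base axis. Payload 6.8 kg.
Tool frame: the origin (TCP) lies at the very end of the fingers, on their centre line; the grasp point (between the pads) lies 19 mm behind it; z points along the fingers, x is the direction in which the jaws open and shut, and the axes are right-handed (so a half turn about z gives the same grasp; the last joint's range is limited). The gripper opens to 85 mm and grips with 20 to 120 N. Pads are 22 mm wide; open, the fingers measure 114 mm over their backs; the gripper's body (76 mm by 85 mm) begins 54 mm behind the grasp point. The pads swing forward as they close: fully open they stand 13 mm farther back than shut.
Start: joints at [1.006, 0.477, 0.022, 1.555, -0.011, 1.109, -0.083], TCP at [297.739, -605.804, 231.308] pointing down, gripper open.
Joint ranges: [-2.96, 2.96], [-0.34, 2.1], [-1.41, 1.46], [0.24, 2.44], [-1.37, 4.51], [0.17, 1.92], [-2.96, 2.96]. Speed limits (rad/s): [2.39, 2.39, 3.14, 3.14, 3.14, 3.14, 3.14].

## Interface

Orientations are given as a unit quaternion [w, x, y, z].
In Python, from bench import status, vision, ticket gives the robot as it stands.
- The arm moves only by the tool jog_arm, never from a script. Its argument "deltas" is a list of rows, each a list of 7 numbers: the shift along the world's x, y, z in m, then the turn, a rotation vector about the world's x, y, z in rad, then the finger opening in m, from 0 to 0.0854. A call has exactly 8 rows; each row is the pose to reach, as a shift and turn from the pose commanded when the call began; what a row does not reach only later rows make up. A row lasts 1/12 s, in which the tool goes at most 41.7 mm and 7.16 degrees, less where a joint would pass 70% of its speed; a pose out of reach is approached as far as the arm can. A call with a gripper value outside its range is refused whole. The fingers move at their own pace and stop on an object; the grip force is fixed at half the most. Time passes only in rows, so rows that repeat a pose let the fingers close, or fill a call up. It gives the time, the measured TCP pose, the force and the opening at its end, in the units of the state.
- status.observe(): the state, without advancing time (a new reading comes with each control period).
- vision.camera(name): name is "scene" or "side" or "wrist"; returns the picture (384x512x3 uint8, blue, green, red); there is no depth.
- vision.get_calibration(name): a dict with "vfov" (degrees; the focal length in pixels is half the picture's height over the tangent of half this angle, whatever the lens; pixels are square), "cx", "cy" (the principal point, pixels), "D" ([k1, k2, p1, p2, k3] as OpenCV has them; the pictures are not rectified), "R" (3x3) and "t" (3): a world point X has camera coordinates R X + t. Camera axes: x right, y down, z forward; pixel columns grow to the right and rows downward; lengths in mm; the calibration is good to about 2 mm. A picture is of the moment at which its call begins: read the wrist's pose just before it. get_calibration takes no time and is no camera call; for the wrist camera it gives the pose at the moment of the call.
- ticket.hand_in(): hands the job in, once; it reports no verdict.
The state is a dict: "clock": time; "qpos": joint angles; "qd": joint speeds; "tau": joint torques, N m; "eef_pos": TCP position; "orientation": TCP orientation; "contact_force": force on the tool from outside, world axes, zero at the start; "ft_torque": the same for the moment, N m; "finger_gap": finger opening in mm.
Only numpy, scipy, OpenCV 4.12 (cv2) and the standard library are available. Lean on these libraries where they do the work, as an engineer would, in place of code of your own. Each camera call takes 0.05 s, during which the arm holds its last target.

## Working session

There is one attempt and no reset: what is moved stays moved. The work goes in short steps, Python scripts to look and compute and a tool call to move; the robot and the scene stay as the last step left them, time stands still between calls to the robot, and variables do not carry over. Pictures are saved under pics/ and viewed, and the job is handed in when it is done.

Besides the shell and the picture viewer there is one more tool, called after "Emit:" as name(argument=value, ...), one argument or row to a line, values as JSON. jog_arm: Moves the arm, as the interface text tells. Its arguments: {"type":"object","properties":{"deltas":{"type":"array","items":{"type":"array","items":{"type":"number"}}}},"required":["deltas"]}

```bash
ls; mkdir -p pics; python3 - <<'E'
from bench import status, vision
import cv2
s=status.observe();print(s)
for n in ["scene","side","wrist"]:
    c=vision.get_calibration(n);print(n,c)
    cv2.imwrite(f"pics/{n}0.png",vision.camera(n))
E
```

```text
pics
{'clock': 0.0, 'qpos': array([ 1.00591324,  0.47781475,  0.02233694,  1.55647305, -0.01152304,
        1.10927483, -0.08309821]), 'qd': array([ 0.00038922, -0.00101355, -0.00100068,  0.000558  , -0.00170558,
       -0.00047736, -0.00025096]), 'tau': array([-1.43789093e-03, -5.96447539e+01,  1.60782795e+00, -2.81191278e+01,
        1.26418151e-02,  9.34084004e-03, -2.07858102e-05]), 'eef_pos': array([ 297.44771149, -605.26292462,  230.30670392]), 'orientation': array([-4.36803316e-04,  8.48845060e-01, -5.28640913e-01, -8.10900347e-04]), 'contact_force': array([ 0.4551754 ,  0.50577035, -0.02620884]), 'ft_torque': array([-0.02703384,  0.00521569,  0.04197361]), 'finger_gap': 85.13436584032027}
scene {'vfov': 49.69531894681831, 'cx': 259.6220517391067, 'cy': 193.87426802168292, 'D': array([-0.13433451,  0.        ,  0.        ,  0.        ,  0.        ]), 'R': array([[ 0.03991578,  0.99918503, -0.00599977],
       [ 0.70669483, -0.03247522, -0.70677279],
       [-0.70639164,  0.02397138, -0.70741517]]), 't': array([ -11.56292696, -304.7668482 , 1358.6812001 ])}
side {'vfov': 57.429491134902136, 'cx': 257.584936374698, 'cy': 189.71518013644143, 'D': array([-0.03899351,  0.        ,  0.        ,  0.        ,  0.        ]), 'R': array([[-0.92679207, -0.37540932, -0.01114912],
       [-0.22110373,  0.56936514, -0.7917932 ],
       [ 0.30359447, -0.73136255, -0.6106875 ]]), 't': array([463.73225248, 164.04134314, 650.13131517])}
wrist {'vfov': 67.84859756644104, 'cx': 255.36749921710523, 'cy': 194.42959160004872, 'D': array([-0.05293317,  0.        ,  0.        ,  0.        ,  0.        ]), 'R': array([[ 4.41321236e-01, -8.97348794e-01, -8.42002897e-04],
       [-8.51493635e-01, -4.19065156e-01,  3.15187221e-01],
       [-2.83185727e-01, -1.38381854e-01, -9.49029139e-01]]), 't': array([-674.95588756,  -40.525069  ,  381.02186262])}
```

View pics/scene0.png

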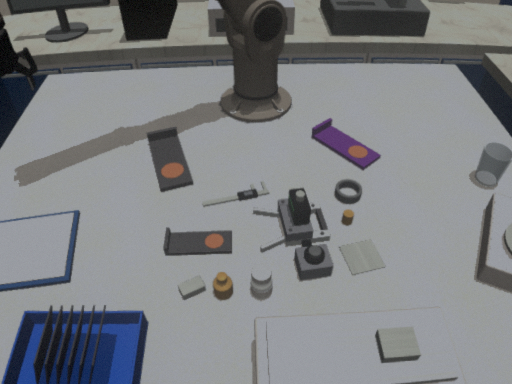

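View pics/side0.png

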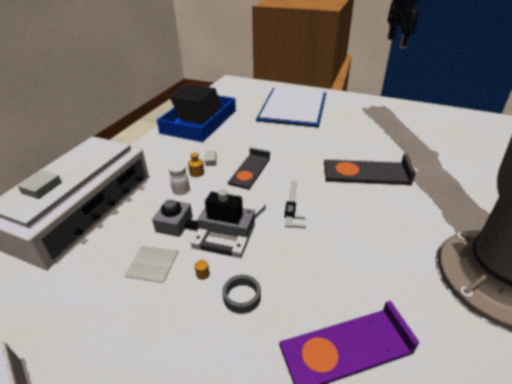

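View pics/wrist0.png

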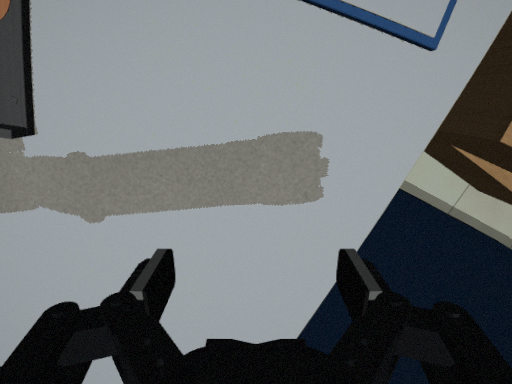

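The scene picture shows the meant dark carrier at about (200,242), tail on the left, and the gauge entry facing it at (270,225). The key box is at (313,258). The larger black plate at (168,158) and the purple one are look-alikes. Next I get rough positions, so I can bring the wrist camera over them.

```bash
cat > h.py <<'E'
import numpy as np, cv2
from bench import status, vision
def K(c,H=384):
    f=H/2/np.tan(np.radians(c["vfov"])/2); return np.array([[f,0,c["cx"]],[0,f,c["cy"]],[0,0,1]])
def ray(c,px,z):
    p=cv2.undistortPoints(np.array(px,float).reshape(-1,1,2),K(c),c["D"]).reshape(-1,2)
    d=np.c_[p,np.ones(len(p))]@c["R"]; o=-c["R"].T@c["t"]
    s=(z-o[2])/d[:,2]; return o+d*s[:,None]
def proj(c,X):
    r,_=cv2.Rodrigues(c["R"]); return cv2.projectPoints(np.array(X,float).reshape(-1,1,3),r,np.array(c["t"],float),K(c),c["D"])[0].reshape(-1,2)
E
python3 - <<'E'
from h import *
np.set_printoptions(precision=1,suppress=True)
c=vision.get_calibration("scene")
print(ray(c,[(168,254),(231,251),(231,233),(168,232),(214,241)],10))
print("guides",ray(c,[(253,210),(263,247)],16)); print("box",ray(c,[(313,252)],40)); print('stop',ray(c,[(320,222)],18))
print("jar etc",ray(c,[(262,290),(222,292),(191,288),(236,196)],0))
s=cv2.imread("pics/scene0.png")[120:310,140:400]
cv2.imwrite("pics/scene0c.png",cv2.resize(s,None,fx=3,fy=3,interpolation=cv2.INTER_CUBIC))
E
```

```text
[[ 619.6 -216.    10. ]
 [ 616.6  -76.4   10. ]
 [ 564.9  -76.7   10. ]
 [ 556.  -223.1   10. ]
 [ 586.8 -115.1   10. ]]
guides [[500.8 -24.2  16. ]
 [613.1  -5.4  16. ]]
box [[650.  99.  40.]]
stop [[547.9 130.5  18. ]]
jar etc [[ 713.2  -12.     0. ]
 [ 714.6  -95.     0. ]
 [ 702.7 -160.3    0. ]
 [ 435.9  -65.7    0. ]]
```

View pics/scene0c.png

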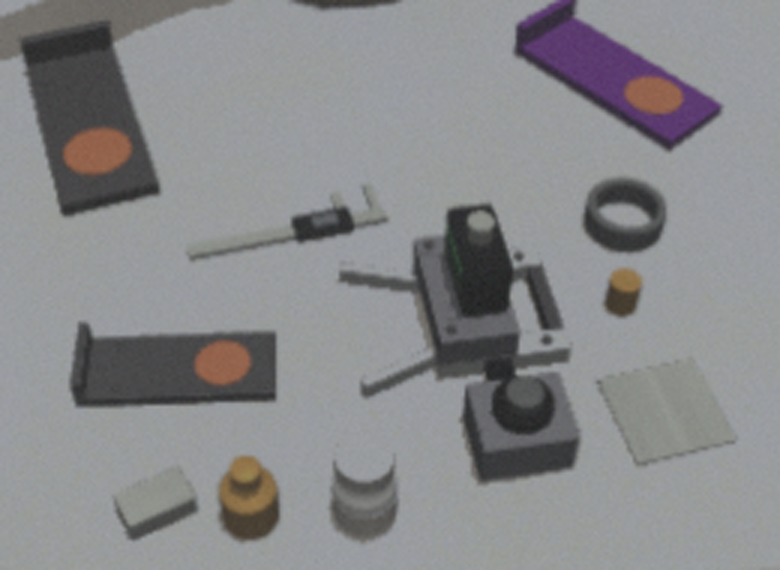

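```bash
python3 - <<'E'
from h import *
from scipy.spatial.transform import Rotation as Ro
np.set_printoptions(precision=3,suppress=True)
c=vision.get_calibration("wrist");s=status.observe()
q=s["orientation"];Rt=Ro.from_quat(q[[1,2,3,0]]).as_matrix()
o=-c["R"].T@c["t"]
print("cam in tool",Rt.T@(o-s["eef_pos"]),"axis in tool",Rt.T@c["R"].T[:,2], "cam x",Rt.T@c["R"].T[:,0],o)
Rct=c["R"]@Rt
for deg,p in [(0,(590,-120,330)),(0,(590,-30,330)),(10,(570,-50,350)),(180,(590,-120,330)),(180,(590,-30,330))]:
    R=Ro.from_euler("z",deg,degrees=True).as_matrix()@np.diag([1,-1,-1])
    cc=dict(c);cc["R"]=Rct@R.T
    oo=np.array(p)+R@(Rt.T@(o-s["eef_pos"])); cc["t"]=-cc["R"]@oo
    print(deg,p,ray(cc,[(0,0),(511,0),(511,383),(0,383),(255,240)],0)[:,:2].tolist())
E
```

```text
cam in tool [   0.552  -81.804 -143.397] axis in tool [0.001 0.315 0.949] cam x [ 1.    -0.    -0.001] [ 371.288 -569.973  373.936]
0 (590, -120, 330) [[202.2196440186779, 116.48584398016618], [980.5473334257749, 116.89039300221572], [1226.4263823194308, -689.2095711724323], [-42.13877169180262, -687.9833943950189], [590.3078179649439, -284.0686833172467]]
0 (590, -30, 330) [[202.21964401867803, 206.48584398016644], [980.547333425775, 206.89039300221597], [1226.426382319431, -599.2095711724322], [-42.13877169180262, -597.9833943950188], [590.307817964944, -194.06868331724655]]
10 (570, -50, 350) [[129.75381884100705, 119.14251123725123], [928.5668269060678, 260.4229419156921], [1326.8320034976678, -522.4688469051229], [24.53739589189638, -750.8008280888271], [600.58698242115, -221.75423597494213]]
180 (590, -120, 330) [[977.7803559813249, -356.4858439801669], [199.45266657422786, -356.89039300221634], [-46.426382319427944, 449.2095711724317], [1222.1387716918057, 447.98339439501814], [589.6921820350591, 44.06868331724607]]
180 (590, -30, 330) [[977.780355981325, -266.48584398016663], [199.45266657422798, -266.8903930022161], [-46.42638231942783, 539.209571172432], [1222.1387716918057, 537.9833943950184], [589.6921820350592, 134.06868331724633]]
```

Emit:
jog_arm(
  deltas=[
    [0.012,0.024,0.005,0,0,-0.085,0.02],
    [0.024,0.049,0.01,0,0,-0.17,0.02],
    [0.037,0.073,0.015,0,0,-0.255,0.02],
    [0.049,0.098,0.02,0,0,-0.34,0.02],
    [0.061,0.122,0.025,0,0,-0.425,0.02],
    [0.073,0.146,0.03,0,0,-0.51,0.02],
    [0.085,0.171,0.035,0,0,-0.595,0.02],
    [0.098,0.195,0.04,0,0,-0.68,0.02],
  ],
)

```text
clock: 0.82
eef_pos: [395.8, -409.4, 271.3]
orientation: [-0.0, -0.622, 0.783, 0.0]
contact_force: [0.7, 0.3, 0.3]
finger_gap: 20.1
```

Emit:
jog_arm(
  deltas=[
    [0.012,0.024,0.005,0,0,-0.085,0.02],
    [0.024,0.049,0.01,0,0,-0.17,0.02],
    [0.037,0.073,0.015,0,0,-0.255,0.02],
    [0.049,0.098,0.02,0,0,-0.34,0.02],
    [0.061,0.122,0.025,0,0,-0.425,0.02],
    [0.073,0.146,0.03,0,0,-0.51,0.02],
    [0.085,0.171,0.035,0,0,-0.595,0.02],
    [0.098,0.195,0.04,0,0,-0.68,0.02],
  ],
)

```text
clock: 1.48
eef_pos: [493.8, -214.4, 311.4]
orientation: [-0.0, -0.326, 0.945, 0.0]
contact_force: [0.4, -0.4, 0.3]
finger_gap: 19.6
```

Emit:
jog_arm(
  deltas=[
    [0.012,0.024,0.004,0,0,-0.085,0.02],
    [0.024,0.049,0.008,0,0,-0.17,0.02],
    [0.037,0.073,0.012,0,0,-0.255,0.02],
    [0.049,0.098,0.016,0,0,-0.34,0.02],
    [0.061,0.122,0.02,0,0,-0.425,0.02],
    [0.073,0.146,0.025,0,0,-0.51,0.02],
    [0.085,0.171,0.028,0,0,-0.595,0.02],
    [0.098,0.195,0.03,0,0,-0.665,0.02],
  ],
)

```text
clock: 2.15
eef_pos: [575.4, -54.4, 329.3]
orientation: [-0.01, -0.05, 0.999, 0.005]
contact_force: [0.6, -0.6, -1.0]
finger_gap: 20.0
```

```bash
python3 - <<'E'
from h import *
import pickle
np.set_printoptions(precision=3,suppress=True)
s=status.observe();c=vision.get_calibration("wrist");im=vision.camera("wrist")
print(s["clock"],s["eef_pos"],s["orientation"],s["qpos"],s["contact_force"],s["finger_gap"])
cv2.imwrite("pics/w1.png",im);pickle.dump(c,open("w1.pkl","wb"))
cv2.imwrite("pics/w1b.png",cv2.resize(im,(800,600),interpolation=cv2.INTER_CUBIC))
E
```

```text
2.15 [575.387 -54.375 329.292] [-0.01  -0.05   0.999  0.005] [-0.316  0.256  0.382  1.675 -0.107  1.251 -2.952] [ 0.565 -0.595 -0.96 ] 20.03133789074104
```

View pics/w1b.png

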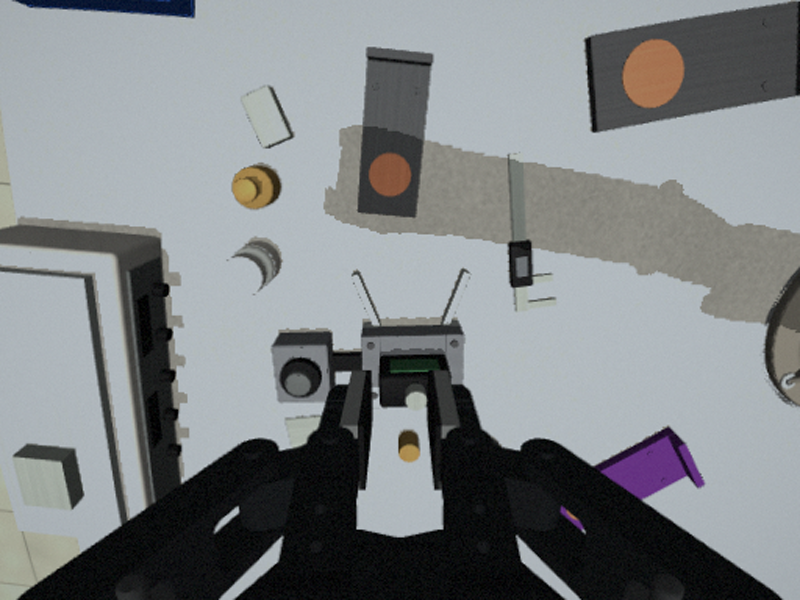

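The wrist picture shows the carrier at (395,130) with its tail up-image, the guides at (355,272) and (467,272), the bridge at (412,350) and the key box at (302,367). Joint 7 is at its limit with the tool turned this way, so I'll push with the half-turn orientation instead. I'll measure from this picture first.

```bash
python3 - <<'E'
from h import *
im=cv2.imread("pics/w1.png")
a=cv2.resize(im[20:150,220:295],None,fx=4.5,fy=4.5,interpolation=cv2.INTER_CUBIC)
b=cv2.resize(im[160:275,165:310],None,fx=5,fy=5,interpolation=cv2.INTER_CUBIC)
b=np.clip(b.astype(float)*1.6,0,255).astype(np.uint8)
a=np.clip(a.astype(float)*1.6,0,255).astype(np.uint8)
cv2.imwrite("pics/w1_a.png",a);cv2.imwrite("pics/w1_g.png",b)
E
```

```text
(no output)
```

View pics/w1_a.png

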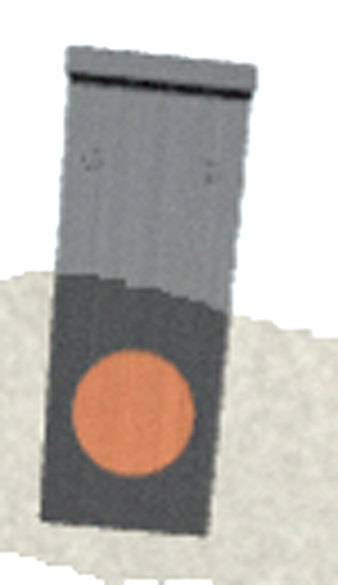

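View pics/w1_g.png

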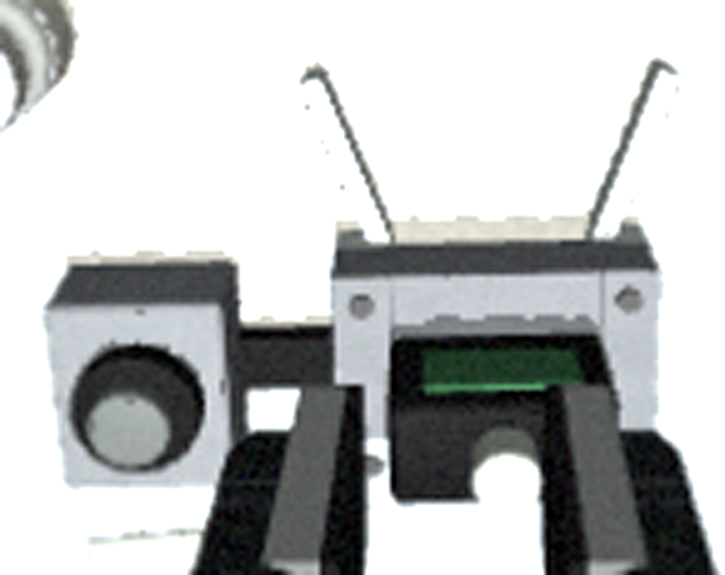

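```bash
cat >> h.py <<'E'
def un(px,s,x0,y0): return (np.array(px,float)+.5)/s-.5+[x0,y0]
E
python3 - <<'E'
from h import *
import pickle
np.set_printoptions(precision=1,suppress=True)
c=pickle.load(open("w1.pkl","rb"))
A=lambda p,z:ray(c,un(p,4.5,220,20),z)[:,:2]
G=lambda p,z:ray(c,un(p,5,165,160),z)[:,:2]
lip=A([(68,47),(256,66)],28);nose=A([(41,520),(208,534)],10);cop=A([(133,413)],10)
print("lip back",lip,np.linalg.norm(lip[1]-lip[0]));print("nose",nose,np.linalg.norm(nose[1]-nose[0]))
t=lip.mean(0);n=nose.mean(0);d=n-t;print("tail",t,"nose",n,np.linalg.norm(d),"yaw",np.degrees(np.arctan2(d[1],d[0])),np.degrees(np.arctan2(*(lip[1]-lip[0])[::-1])),np.degrees(np.arctan2(*(nose[1]-nose[0])[::-1])))
print("cop",cop)
b=G([(335,273),(655,273)],44);v=b[1]-b[0];print("bridge entry",b,np.linalg.norm(v),np.degrees(np.arctan2(v[1],v[0]))-90)
g=G([(318,72),(660,66)],16);v=g[1]-g[0];print("guide",g,np.linalg.norm(v),np.degrees(np.arctan2(v[1],v[0]))-90)
x=G([(47,308),(222,305),(65,485)],40);print("box",x,np.linalg.norm(x[1]-x[0]),np.linalg.norm(x[2]-x[0]))
print("button@",[G([(128,430)],z) for z in (50,60,70)])
cs=vision.get_calibration("scene")
print("scene btn",[ray(cs,un([(525,393)],3,140,120),z)[:,:2] for z in (50,60,70)])
E
```

```text
lip back [[ 616.6 -223.6]
 [ 558.  -224.3]] 58.58284489276501
nose [[615.3 -75.1]
 [555.7 -75.9]] 59.63619531966888
tail [ 587.3 -223.9] nose [585.5 -75.5] 148.5009419273156 yaw 90.6884067962732 -179.3714809272441 -179.227443251351
cop [[ 586.2 -114.9]]
bridge entry [[599.7  46.4]
 [496.   36.9]] 104.16515661402183 -264.74647149665986
guide [[611.3 -12.6]
 [499.2 -25.4]] 112.89747390688335 -263.519287290722
box [[693.7  69.5]
 [636.1  63. ]
 [687.3 136.3]] 57.94033891662784 67.0866109076192
button@ [array([[664.2, 106.8]]), array([[662.3, 101.1]]), array([[660.5,  95.3]])]
scene btn [array([[654.1, 101.1]]), array([[661.6,  99.2]]), array([[669.1,  97.3]])]
```

Emit:
jog_arm(
  deltas=[
    [0.0,-0.009,0,0,0,0.12,0.02],
    [0.0,-0.018,0,0,0,0.24,0.02],
    [0.0,-0.026,0,0,0,0.36,0.02],
    [0.0,-0.035,0,0,0,0.48,0.02],
    [0.0,-0.044,0,0,0,0.6,0.02],
    [0.0,-0.052,0,0,0,0.72,0.02],
    [0.0,-0.061,0,0,0,0.84,0.02],
    [0.0,-0.07,0,0,0,0.96,0.02],
  ],
)

```text
clock: 2.87
eef_pos: [574.3, -126.7, 328.3]
orientation: [-0.012, -0.507, 0.862, -0.001]
contact_force: [-0.6, 0.2, 0.7]
finger_gap: 20.3
```

Emit:
jog_arm(
  deltas=[
    [0.0,-0.009,0,0,0,0.12,0.02],
    [0.0,-0.018,0,0,0,0.24,0.02],
    [0.0,-0.026,0,0,0,0.36,0.02],
    [0.0,-0.035,0,0,0,0.48,0.02],
    [0.0,-0.044,0,0,0,0.6,0.02],
    [0.0,-0.052,0,0,0,0.72,0.02],
    [0.0,-0.061,0,0,0,0.84,0.02],
    [0.0,-0.07,0,0,0,0.96,0.02],
  ],
)

```text
clock: 3.53
eef_pos: [574.2, -196.7, 328.4]
orientation: [0.01, 0.848, -0.53, 0.006]
contact_force: [0.4, 0.8, -0.2]
finger_gap: 20.1
```

Emit:
jog_arm(
  deltas=[
    [0.0,0,0,0,0,0.12,0.02],
    [0.0,0,0,0,0,0.24,0.02],
    [0.0,0,0,0,0,0.36,0.02],
    [0.0,0,0,0,0,0.48,0.02],
    [0.0,0,0,0,0,0.6,0.02],
    [0.0,0,0,0,0,0.72,0.02],
    [0.0,0,0,0,0,0.84,0.02],
    [0.0,0,0,0,0,0.96,0.02],
  ],
)

```text
clock: 4.2
eef_pos: [574.2, -196.4, 328.4]
orientation: [0.006, 0.997, -0.079, 0.01]
contact_force: [1.0, 0.2, -0.1]
finger_gap: 20.2
```

```bash
cat >> h.py <<'E'
def snap(name):
    import pickle
    from scipy.spatial.transform import Rotation as Ro
    np.set_printoptions(precision=3,suppress=True)
    s=status.observe();c=vision.get_calibration("wrist");im=vision.camera("wrist")
    R=Ro.from_quat(np.array(s["orientation"])[[1,2,3,0]]).as_matrix()
    print(s["clock"],s["eef_pos"],"tool x ang",np.arctan2(R[1,0],R[0,0]),"tool z",R[:,2],s["qpos"],s["contact_force"],s["finger_gap"])
    cv2.imwrite(f"pics/{name}.png",im);pickle.dump(c,open(name+".pkl","wb"))
    cv2.imwrite(f"pics/{name}b.png",np.clip(1.3*cv2.resize(im,(800,600),interpolation=cv2.INTER_CUBIC).astype(float),0,255).astype(np.uint8))
E
python3 -c "
from h import *
snap('w2')"
```

```text
4.2 [ 574.248 -196.37   328.439] tool x ang -0.15779677490080185 tool z [ 0.019 -0.013 -1.   ] [0.217 0.279 0.007 1.621 0.007 1.221 0.063] [ 1.043  0.154 -0.106] 20.17609266500122
```

View pics/w2b.png

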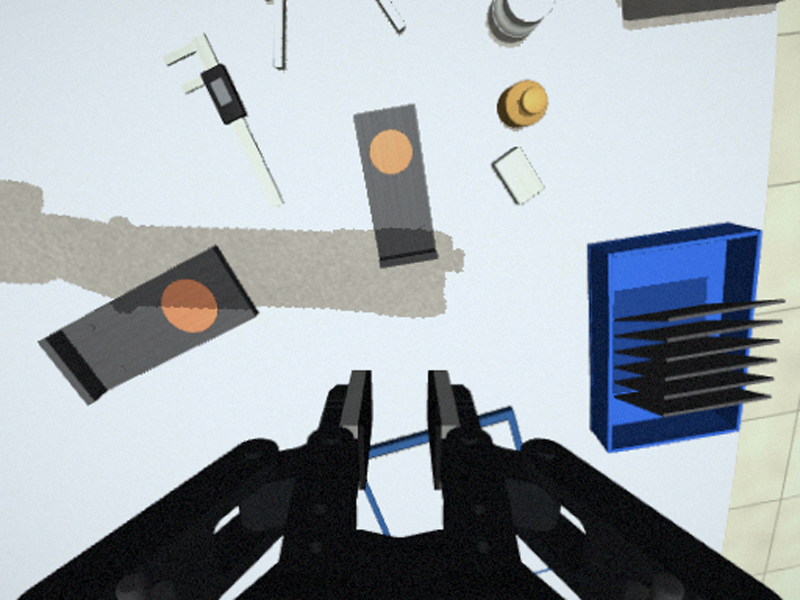

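Emit:
jog_arm(
  deltas=[
    [0.002,-0.008,-0.022,0.002,0.002,0.022,0.02],
    [0.004,-0.016,-0.044,0.004,0.005,0.044,0.02],
    [0.006,-0.024,-0.066,0.006,0.008,0.066,0.02],
    [0.008,-0.032,-0.088,0.008,0.01,0.088,0.02],
    [0.01,-0.042,-0.11,0.01,0.013,0.11,0.02],
    [0.012,-0.05,-0.132,0.012,0.016,0.132,0.02],
    [0.0135,-0.06,-0.155,0.013,0.019,0.154,0.02],
    [0.0135,-0.066,-0.178,0.013,0.019,0.17,0.02],
  ],
)

```text
clock: 4.92
eef_pos: [588.2, -263.4, 149.5]
orientation: [-0.001, 1.0, 0.002, 0.001]
contact_force: [-0.7, -0.1, -0.1]
finger_gap: 20.5
```

```bash
python3 -c "
from h import *
snap('w3')"
```

```text
4.9167 [ 588.18  -263.362  149.529] tool x ang 0.003604336422455974 tool z [ 0.001  0.002 -1.   ] [ 0.333  0.508 -0.01   1.707  0.003  0.926  0.326] [-0.661 -0.059 -0.149] 20.48966575834724
```

View pics/w3b.png

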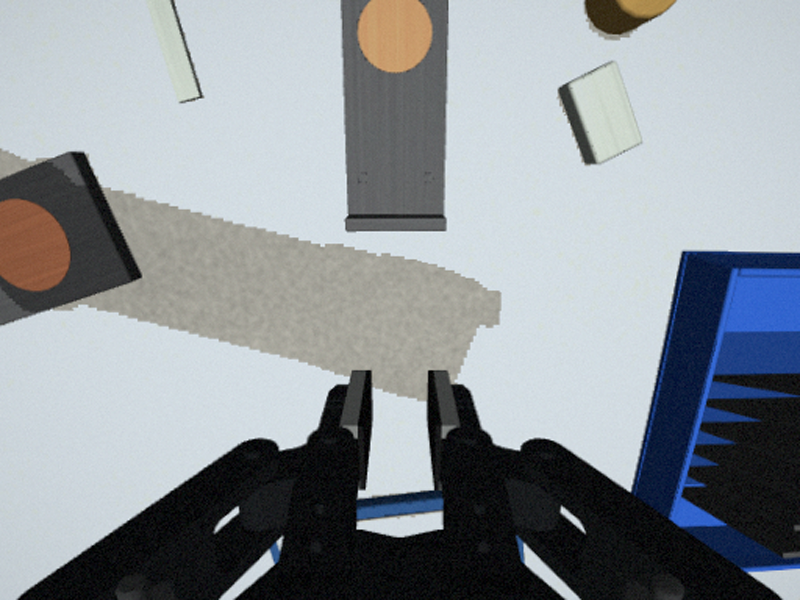

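The wrist picture shows the lip's back edge from (345,231) to (446,231), square to the fingers, with nothing in between.

```bash
python3 - <<'E'
from h import *
import pickle
np.set_printoptions(precision=1,suppress=True)
c=pickle.load(open("w3.pkl","rb"))
p=ray(c,un([(345,219),(446,218)],800/512,0,0),28);print(p)
p=ray(c,un([(345,231),(446,231)],800/512,0,0),28);print(p,p.mean(0))
print("specimen",ray(c,un([(395,33)],800/512,0,0),10))
from numpy import *
# plan
O=array([545.3,71.]);a=radians(96);gx=array([cos(a),sin(a)]);gy=array([-sin(a),cos(a)])
tail=p.mean(0)[:2]; th=radians(90.7)
com=tail+75*array([cos(th),sin(th)]);s0=(com-O)@gx;l0=(com-O)@gy;m0=tan(th-a)
print(s0,l0,m0)
for L in (130,):
  for k in range(0,23):
    s=k*10; u=min(s/L,1)
    l=l0*(2*u**3-3*u**2+1)+m0*L*(u**3-2*u**2+u)
    m=(l0*(6*u*u-6*u)+m0*L*(3*u*u-4*u+1))/L
    h=a+arctan(m); P=O+(s0+s)*gx+l*gy; T=P-86*array([cos(h),sin(h)])
    print(s,round(l,1),"TCP",T,"toolang",round(h-pi/2,3))
E
```

```text
[[ 557.2 -217.6   28. ]
 [ 616.8 -216.8   28. ]]
[[ 557.  -224.7   28. ]
 [ 617.1 -224.5   28. ]] [ 587.  -224.6   28. ]
specimen [[ 586.4 -114.7   10. ]]
-223.68715728779304 -17.507494842554653 -0.09276719520463118Traceback (most recent call last):
  File "<stdin>", line 16, in <module>
    return _wrapreduction(a, np.minimum, 'min', axis, None, out,
                          keepdims=keepdims, initial=initial, where=where)
    return ufunc.reduce(obj, axis, dtype, out, **passkwargs)
           ~~~~~~~~~~~~^^^^^^^^^^^^^^^^^^^^^^^^^^^^^^^^^^^^^
numpy.exceptions.AxisError: axis 1 is out of bounds for array of dimension 0
```

```bash
cat > plan.py <<'E'
import numpy as np
from numpy import *
set_printoptions(precision=1,suppress=True)
O=array([545.3,71.]);a=radians(96);gx=array([cos(a),sin(a)]);gy=array([-sin(a),cos(a)])
def plan(tail,th,L,N=23,off=86):
    com=tail+75*array([cos(th),sin(th)]);s0=(com-O)@gx;l0=(com-O)@gy;m0=tan(th-a)
    for k in range(N):
        s=k*10; u=np.minimum(s/L,1)
        l=l0*(2*u**3-3*u**2+1)+m0*L*(u**3-2*u**2+u)
        m=(l0*(6*u*u-6*u)+m0*L*(3*u*u-4*u+1))/L
        h=a+arctan(m); P=O+(s0+s)*gx+l*gy; T=P-off*array([cos(h),sin(h)])
        print(s,"lat %.1f nose lat %.1f"%(l,l+75*m),"TCP",T,"toolang",round(h-pi/2,3))
E
python3 -c "
from plan import *
plan(array([587.,-224.6]),radians(90.7),130)"
```

```text
0 lat -17.5 nose lat -24.5 TCP [ 587.1 -235.6] toolang 0.012
10 lat -18.0 nose lat -18.6 TCP [ 593.8 -225.2] toolang 0.096
20 lat -17.7 nose lat -13.0 TCP [ 598.5 -214.5] toolang 0.168
30 lat -16.8 nose lat -7.7 TCP [ 601.5 -203.7] toolang 0.226
40 lat -15.3 nose lat -2.8 TCP [ 602.7 -192.9] toolang 0.27
50 lat -13.5 nose lat 1.5 TCP [ 602.4 -182.4] toolang 0.302
60 lat -11.4 nose lat 5.1 TCP [ 600.9 -172.2] toolang 0.321
70 lat -9.1 nose lat 7.9 TCP [ 598.1 -162.3] toolang 0.328
80 lat -6.9 nose lat 9.7 TCP [ 594.4 -152.7] toolang 0.323
90 lat -4.7 nose lat 10.5 TCP [ 589.8 -143.5] toolang 0.305
100 lat -2.9 nose lat 10.0 TCP [ 584.4 -134.5] toolang 0.274
110 lat -1.4 nose lat 8.2 TCP [ 578.2 -125.6] toolang 0.231
120 lat -0.4 nose lat 4.9 TCP [ 571.4 -116.7] toolang 0.175
130 lat -0.0 nose lat -0.0 TCP [ 564.1 -107.7] toolang 0.105
140 lat -0.0 nose lat -0.0 TCP [563.  -97.7] toolang 0.105
150 lat -0.0 nose lat -0.0 TCP [562.  -87.8] toolang 0.105
160 lat -0.0 nose lat -0.0 TCP [560.9 -77.8] toolang 0.105
170 lat -0.0 nose lat -0.0 TCP [559.9 -67.9] toolang 0.105
180 lat -0.0 nose lat -0.0 TCP [558.9 -57.9] toolang 0.105
190 lat -0.0 nose lat -0.0 TCP [557.8 -48. ] toolang 0.105
200 lat -0.0 nose lat -0.0 TCP [556.8 -38.1] toolang 0.105
210 lat -0.0 nose lat -0.0 TCP [555.7 -28.1] toolang 0.105
220 lat -0.0 nose lat -0.0 TCP [554.7 -18.2] toolang 0.105
```

Emit:
jog_arm(
  deltas=[
    [-0.001,-0.001,-0.02,0,0,0.004,0.02],
    [-0.001,-0.001,-0.045,0,0,0.008,0.02],
    [-0.001,-0.001,-0.07,0,0,0.008,0.02],
    [-0.001,-0.001,-0.095,0,0,0.008,0.02],
    [-0.001,-0.001,-0.115,0,0,0.008,0.02],
    [-0.001,-0.001,-0.13,0,0,0.008,0.02],
    [-0.001,-0.001,-0.142,0,0,0.008,0.02],
    [-0.001,-0.001,-0.142,0,0,0.008,0.02],
  ],
)

```text
clock: 5.63
eef_pos: [585.8, -262.2, 6.6]
orientation: [-0.002, 1.0, 0.006, -0.001]
contact_force: [-1.0, -0.3, -0.6]
finger_gap: 19.8
```

Emit:
jog_arm(
  deltas=[
    [0.001,-0.0,0.001,0,0,0,0.02],
    [0.001,0.008,0.001,0,0,0,0.02],
    [0.001,0.016,0.001,0,0,0,0.02],
    [0.001,0.019,0.001,0,0,0,0.02],
    [0.001,0.022,0.001,0,0,0,0.02],
    [0.001,0.024,0.001,0,0,0,0.02],
    [0.001,0.026,0.001,0,0,0,0.02],
    [0.001,0.028,0.001,0,0,0,0.02],
  ],
)

```text
clock: 6.3
eef_pos: [588.3, -235.1, 9.8]
orientation: [-0.001, 1.0, 0.007, 0.0]
contact_force: [-0.0, -2.0, 0.3]
finger_gap: 19.8
```

```bash
python3 -c "
from h import *
snap('w4')"
```

```text
6.3 [ 588.338 -235.086    9.753] tool x ang 0.013901782211145111 tool z [ 0.001  0.002 -1.   ] [ 0.292  0.677 -0.012  1.8    0.01   0.663  0.288] [-0.019 -1.969  0.319] 19.775285384528335
```

View pics/w4b.png

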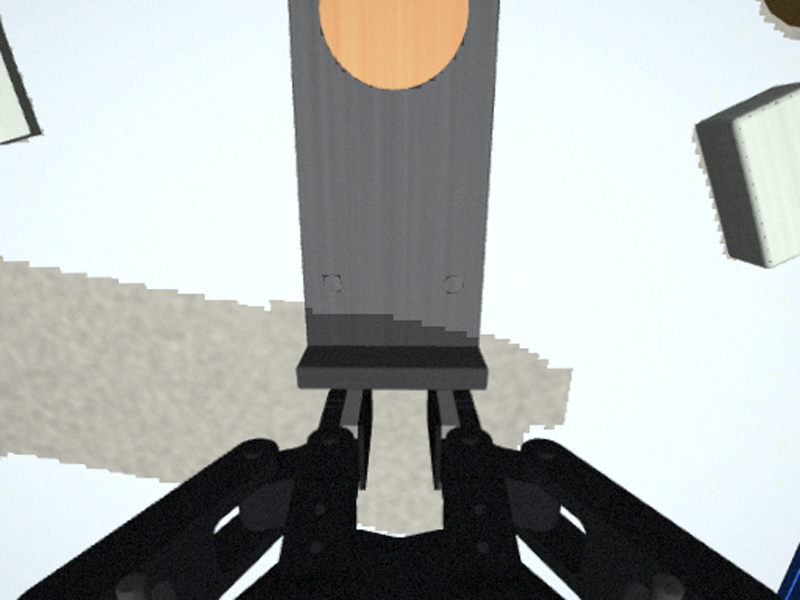

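Contact is made: 2 N, with both fingers on the lip at (345..465, 390). Now the curved push.

Emit:
jog_arm(
  deltas=[
    [0.0025,0.004,-0.001,0,0,0.032,0.02],
    [0.005,0.008,-0.001,0,0,0.064,0.02],
    [0.007,0.0115,-0.001,0,0,0.092,0.02],
    [0.009,0.0155,-0.001,0,0,0.12,0.02],
    [0.011,0.0195,-0.001,0,0,0.146,0.02],
    [0.0123,0.0235,-0.001,0,0,0.17,0.02],
    [0.0135,0.0275,-0.001,0,0,0.192,0.02],
    [0.0145,0.032,-0.001,0,0,0.214,0.02],
  ],
)

```text
clock: 7.02
eef_pos: [603.2, -202.9, 8.8]
orientation: [-0.001, 0.993, 0.115, 0.0]
contact_force: [0.1, -2.6, 1.7]
finger_gap: 20.0
```

```bash
python3 -c "
from h import *
snap('w5')"
```

```text
7.0167 [ 603.158 -202.888    8.758] tool x ang 0.23006408264649383 tool z [ 0.001  0.002 -1.   ] [ 0.276  0.683 -0.066  1.79   0.064  0.67   0.404] [ 0.149 -2.559  1.712] 19.954169979352514
```

View pics/w5b.png

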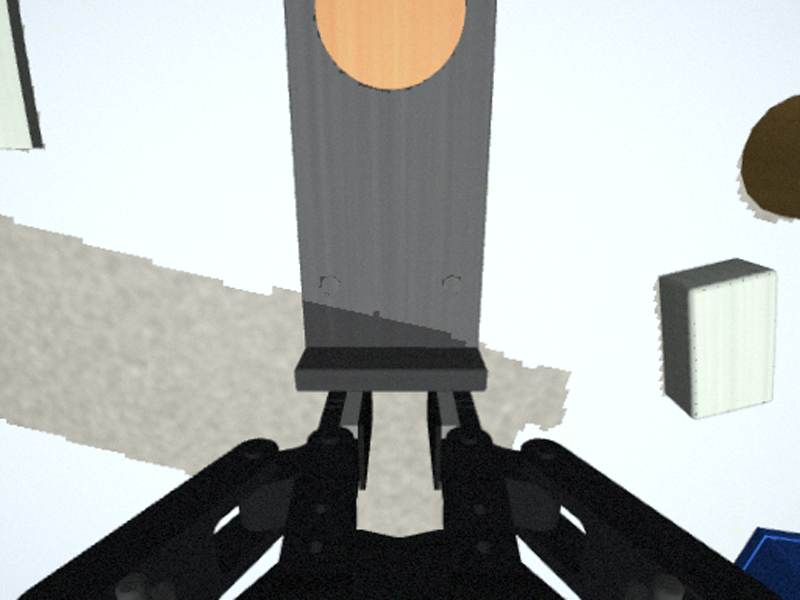

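The carrier followed without slipping. Continuing.

Emit:
jog_arm(
  deltas=[
    [0.0006,0.0055,-0.001,0,0,0.022,0.02],
    [0.001,0.011,-0.001,0,0,0.044,0.02],
    [0.001,0.016,-0.001,0,0,0.06,0.02],
    [0.0007,0.0213,-0.001,0,0,0.076,0.02],
    [0.0002,0.0265,-0.001,0,0,0.086,0.02],
    [-0.001,0.0315,-0.001,0,0,0.095,0.02],
    [-0.0022,0.0365,-0.001,0,0,0.099,0.02],
    [-0.0037,0.0414,-0.001,0,0,0.102,0.02],
  ],
)

```text
clock: 7.73
eef_pos: [598.8, -160.9, 7.5]
orientation: [-0.001, 0.986, 0.165, 0.0]
contact_force: [0.7, -2.4, 1.5]
finger_gap: 20.1
```

```bash
python3 -c "
from h import *
snap('w6')
s=vision.camera('scene');cv2.imwrite('pics/s6.png',cv2.resize(s[150:310,150:370],None,fx=3.5,fy=3.5,interpolation=cv2.INTER_CUBIC))"
```

```text
7.7333 [ 598.781 -160.885    7.474] tool x ang 0.3306267075427375 tool z [-0.     0.002 -1.   ] [ 0.23   0.667 -0.091  1.83   0.089  0.649  0.418] [ 0.662 -2.387  1.495] 20.082408503658957
```

View pics/w6b.png

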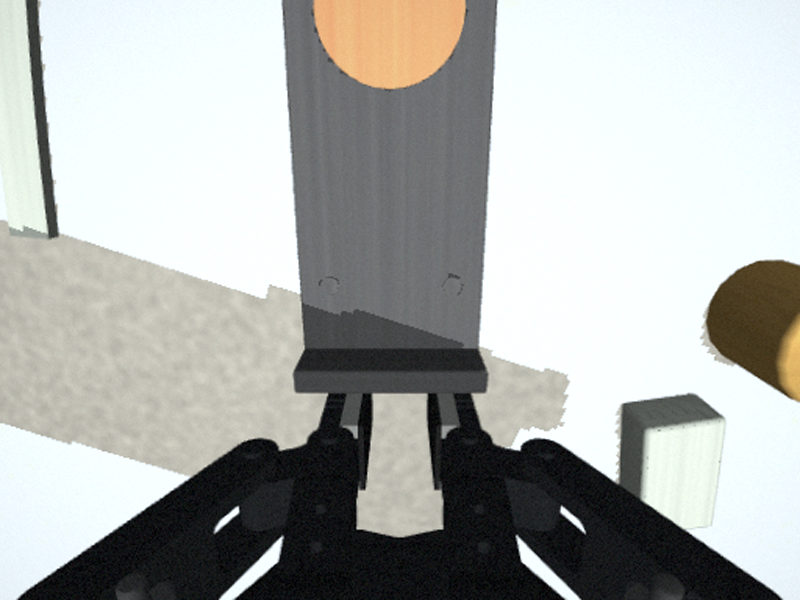

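View pics/s6.png

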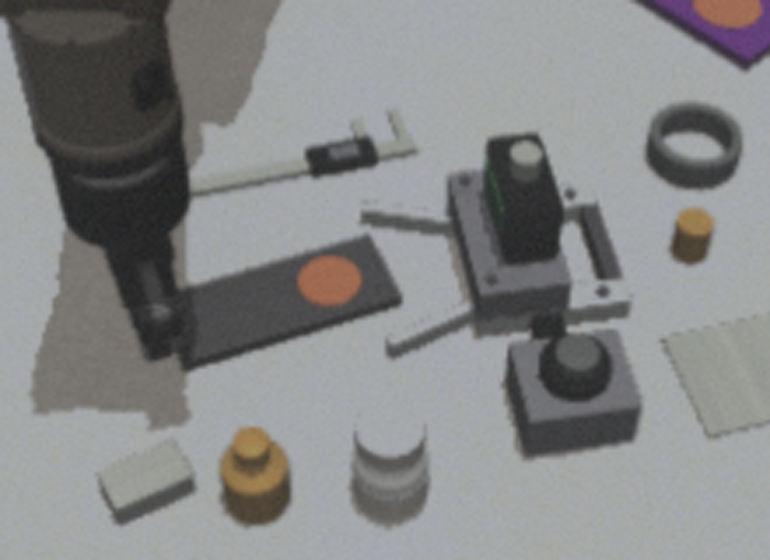

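```bash
cat >> plan.py <<'E'
def plan2(tcp,ang,L,N,off=3.,step=10):
    def rd(h): return array([cos(h-pi/2),sin(h-pi/2)])
    h=ang+pi/2;f=array([cos(h),sin(h)]);tail=tcp+11*f-off*rd(h);com=tail+75*f
    s0=(com-O)@gx;l0=(com-O)@gy;m0=tan(h-a);print(s0,l0,m0)
    for k in range(N):
        s=k*step; u=np.minimum(s/L,1)
        l=l0*(2*u**3-3*u**2+1)+m0*L*(u**3-2*u**2+u)
        m=(l0*(6*u*u-6*u)+m0*L*(3*u*u-4*u+1))/L
        h=a+arctan(m); P=O+(s0+s)*gx+l*gy; T=P-86*array([cos(h),sin(h)])+off*rd(h)
        print(s,"tail s %.1f lat %.1f nose lat %.1f"%(s0+s-75,l,l+75*m),"dTCP",T-tcp,"turn",round(h-pi/2-ang,3))
E
python3 -c "
from plan import *
plan2(array([598.8,-160.9]),.331,70,9)"
```

```text
-153.08730251701738 -6.748790483822017 0.2302230749888808
0 tail s -228.1 lat -6.7 nose lat 10.5 dTCP [0. 0.] turn -0.0
10 tail s -218.1 lat -4.7 nose lat 9.1 dTCP [-6.7  8.4] turn -0.045
20 tail s -208.1 lat -3.1 nose lat 7.6 dTCP [-12.7  17.2] turn -0.086
30 tail s -198.1 lat -1.8 nose lat 6.0 dTCP [-18.1  26.2] turn -0.123
40 tail s -188.1 lat -1.0 nose lat 4.4 dTCP [-22.7  35.4] turn -0.155
50 tail s -178.1 lat -0.4 nose lat 2.8 dTCP [-26.7  44.8] turn -0.183
60 tail s -168.1 lat -0.1 nose lat 1.3 dTCP [-30.1  54.4] turn -0.207
70 tail s -158.1 lat 0.0 nose lat 0.0 dTCP [-32.8  64.1] turn -0.226
80 tail s -148.1 lat 0.0 nose lat 0.0 dTCP [-33.9  74. ] turn -0.226
```

Emit:
jog_arm(
  deltas=[
    [-0.0035,0.0042,0,0,0,-0.023,0.02],
    [-0.0067,0.0084,0,0,0,-0.045,0.02],
    [-0.0098,0.0128,0,0,0,-0.066,0.02],
    [-0.0127,0.0172,0,0,0,-0.086,0.02],
    [-0.0155,0.0217,0,0,0,-0.105,0.02],
    [-0.0181,0.0262,0,0,0,-0.123,0.02],
    [-0.0205,0.0308,0,0,0,-0.14,0.02],
    [-0.0227,0.0354,0,0,0,-0.155,0.02],
  ],
)

```text
clock: 8.5
eef_pos: [575.9, -125.6, 7.5]
orientation: [-0.001, 0.996, 0.087, 0.0]
contact_force: [0.3, -2.1, -0.9]
finger_gap: 20.0
```

```bash
python3 -c "
from h import *
snap('w7')
s=vision.camera('scene');cv2.imwrite('pics/s7.png',cv2.resize(s[150:310,150:370],None,fx=3.5,fy=3.5,interpolation=cv2.INTER_CUBIC))"
```

```text
8.5 [ 575.905 -125.588    7.471] tool x ang 0.17349373579098534 tool z [-0.     0.002 -1.   ] [ 0.148  0.631 -0.05   1.908  0.048  0.604  0.242] [ 0.313 -2.143 -0.886] 19.97129344959893
```

View pics/w7b.png

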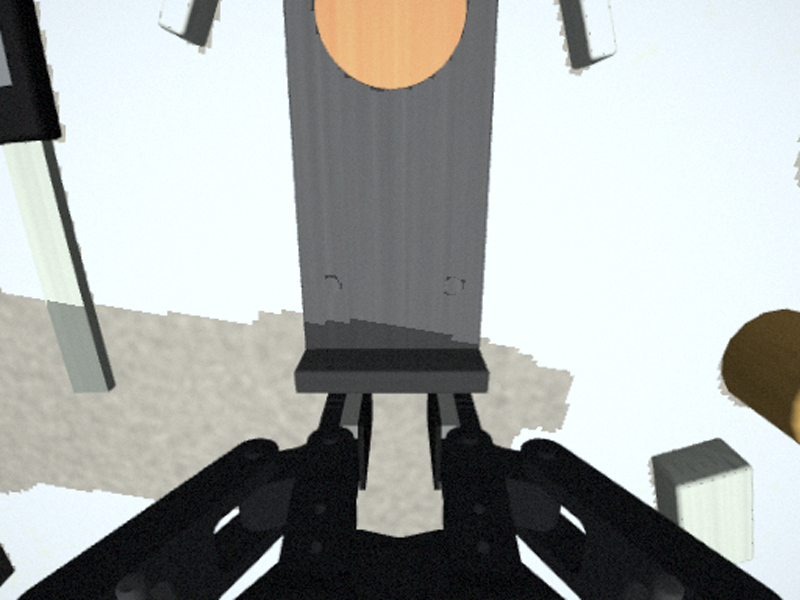

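View pics/s7.png

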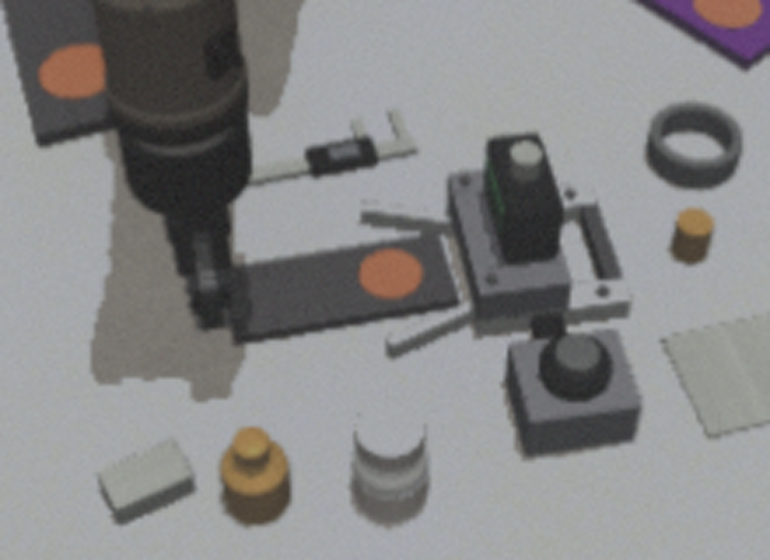

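```bash
python3 - <<'E'
from h import *
import pickle
from plan import *
c=pickle.load(open("w7.pkl","rb"))
g=ray(c,un([(188,36),(580,68)],800/512,0,0),16)[:,:2];print(g,g.mean(0),linalg.norm(g[1]-g[0]))
print("expected mid", O-90*gx, "gauge coords",[((p-O)@gx,(p-O)@gy) for p in g])
l=ray(c,un([(296,391),(488,391)],800/512,0,0),28)[:,:2]; print("lip",l,l.mean(0),degrees(arctan2(*(l[1]-l[0])[::-1])))
t=l.mean(0);print("tail gauge",(t-O)@gx,(t-O)@gy)
plan2(array([575.9,-125.6]),.1735,40,6)
E
```

```text
[[500.4 -24.1]
 [608.1 -13.6]] [554.2 -18.8] 108.20063211874697
expected mid [554.7 -18.5] gauge coords [(np.float64(-89.84234167780836), np.float64(54.62916637458968)), (np.float64(-90.66100709682202), np.float64(-53.56836861502146))]
lip [[ 543.1 -119.9]
 [ 602.1 -109.6]] [ 572.6 -114.8] 9.938825360733729
tail gauge -187.6059105493338 -7.741531526120192
-113.1310945566962 -0.9787290264175001 0.06888891058638284
0 tail s -188.1 lat -1.0 nose lat 4.2 dTCP [0. 0.] turn 0.0
10 tail s -178.1 lat -0.4 nose lat 2.6 dTCP [-4.   9.4] turn -0.028
20 tail s -168.1 lat -0.1 nose lat 1.3 dTCP [-7.1 19. ] turn -0.049
30 tail s -158.1 lat -0.0 nose lat 0.4 dTCP [-9.4 28.8] turn -0.063
40 tail s -148.1 lat 0.0 nose lat 0.0 dTCP [-11.   38.7] turn -0.069
50 tail s -138.1 lat 0.0 nose lat 0.0 dTCP [-12.   48.6] turn -0.069
```

Emit:
jog_arm(
  deltas=[
    [-0.002,0.0047,0,0,0,-0.014,0.02],
    [-0.004,0.0094,0,0,0,-0.028,0.02],
    [-0.0056,0.0142,0,0,0,-0.039,0.02],
    [-0.0071,0.019,0,0,0,-0.049,0.02],
    [-0.0083,0.0239,0,0,0,-0.056,0.02],
    [-0.0094,0.0288,0,0,0,-0.063,0.02],
    [-0.011,0.0387,0,0,0,-0.069,0.02],
    [-0.012,0.0486,0,0,0,-0.069,0.02],
  ],
)

```text
clock: 9.27
eef_pos: [564.3, -77.2, 7.7]
orientation: [-0.001, 0.999, 0.052, 0.0]
contact_force: [-0.6, -2.8, 1.7]
finger_gap: 20.1
```

```bash
python3 -c "
from h import *
snap('w8')
s=vision.camera('scene');cv2.imwrite('pics/s8.png',cv2.resize(s[150:310,150:370],None,fx=3.5,fy=3.5,interpolation=cv2.INTER_CUBIC))"
```

```text
9.2667 [564.288 -77.208   7.713] tool x ang 0.10476337547602246 tool z [ 0.001  0.002 -1.   ] [ 0.05   0.608 -0.029  1.958  0.028  0.575  0.107] [-0.602 -2.817  1.675] 20.087535542996584
```

View pics/w8b.png

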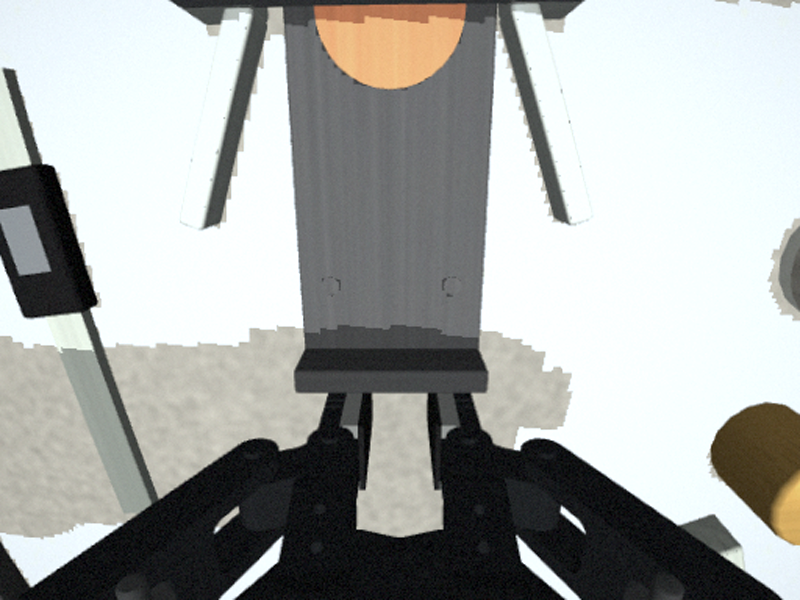

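View pics/s8.png

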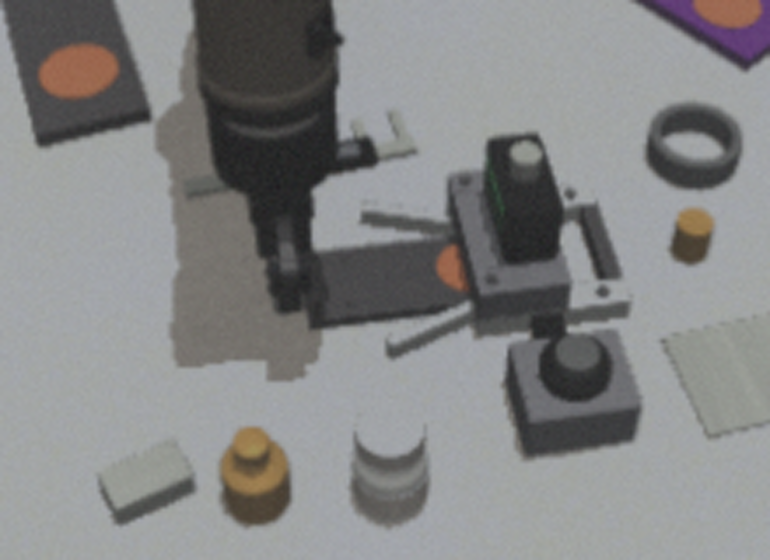

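The nose is inside the rails, and the gaps on both sides look alike at (268..285) and (495..500).

Emit:
jog_arm(
  deltas=[
    [-0.0005,0.005,0,0,0,0,0.02],
    [-0.001,0.01,0,0,0,0,0.02],
    [-0.0016,0.015,0,0,0,0,0.02],
    [-0.0021,0.02,0,0,0,0,0.02],
    [-0.0026,0.025,0,0,0,0,0.02],
    [-0.0031,0.03,0,0,0,0,0.02],
    [-0.0037,0.035,0,0,0,0,0.02],
    [-0.0042,0.04,0,0,0,0,0.02],
  ],
)

```text
clock: 10.03
eef_pos: [560.0, -37.0, 7.5]
orientation: [-0.001, 0.999, 0.053, 0.0]
contact_force: [0.2, -2.2, -0.1]
finger_gap: 20.2
```

Emit:
jog_arm(
  deltas=[
    [-0.0001,0.001,0,0,0,0,0.02],
    [-0.0002,0.002,0,0,0,0,0.02],
    [-0.0003,0.003,0,0,0,0,0.02],
    [-0.0004,0.004,0,0,0,0,0.02],
    [-0.0005,0.005,0,0,0,0,0.02],
    [-0.0006,0.006,0,0,0,0,0.02],
    [-0.0007,0.007,0,0,0,0,0.02],
    [-0.0007,0.007,0,0,0,0,0.02],
  ],
)

```text
clock: 10.7
eef_pos: [559.4, -30.4, 7.6]
orientation: [-0.001, 0.999, 0.053, 0.0]
contact_force: [-0.8, 0.1, -1.0]
finger_gap: 20.2
```

```bash
python3 -c "
from h import *
snap('w9')
s=vision.camera('scene');cv2.imwrite('pics/s9.png',cv2.resize(s[150:310,150:370],None,fx=3.5,fy=3.5,interpolation=cv2.INTER_CUBIC))"
```

```text
10.7 [559.446 -30.379   7.582] tool x ang 0.10611191588138767 tool z [ 0.     0.002 -1.   ] [-0.035  0.599 -0.027  1.98   0.025  0.562  0.028] [-0.756  0.121 -1.004] 20.221660533705876
```

View pics/w9b.png

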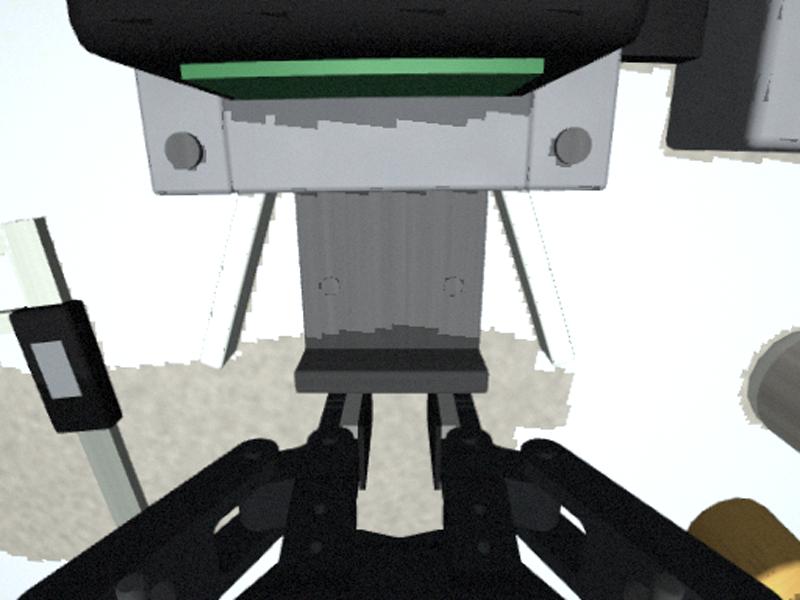

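View pics/s9.png

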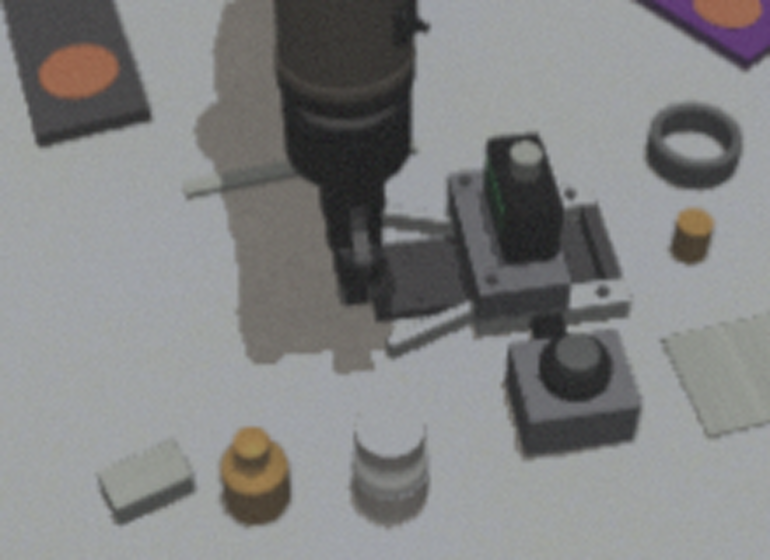

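Nearly home, and the camera clears the gauge head. Creeping on.

Emit:
jog_arm(
  deltas=[
    [-0.0001,0.0005,0,0,0,0,0.02],
    [-0.0001,0.001,0,0,0,0,0.02],
    [-0.0002,0.0015,0,0,0,0,0.02],
    [-0.0002,0.002,0,0,0,0,0.02],
    [-0.0003,0.0025,0,0,0,0,0.02],
    [-0.0003,0.003,0,0,0,0,0.02],
    [-0.0003,0.003,0,0,0,0,0.02],
    [-0.0003,0.003,0,0,0,0,0.02],
  ],
)

```text
clock: 11.47
eef_pos: [559.3, -28.3, 7.6]
orientation: [-0.001, 0.999, 0.053, 0.0]
contact_force: [0.9, -4.4, -0.1]
finger_gap: 19.8
```

Emit:
jog_arm(
  deltas=[
    [-0.0001,0.0005,0,0,0,0,0.02],
    [-0.0001,0.001,0,0,0,0,0.02],
    [-0.0002,0.0015,0,0,0,0,0.02],
    [-0.0002,0.002,0,0,0,0,0.02],
    [-0.0002,0.002,0,0,0,0,0.02],
    [-0.0002,0.002,0,0,0,0,0.02],
    [-0.0002,0.002,0,0,0,0,0.02],
    [-0.0002,0.002,0,0,0,0,0.02],
  ],
)

```text
clock: 12.13
eef_pos: [559.5, -28.1, 7.7]
orientation: [0.0, 0.999, 0.052, 0.001]
contact_force: [1.6, -8.3, -1.7]
finger_gap: 19.8
```

Emit:
jog_arm(
  deltas=[
    [-0.0001,0.001,0,0,0,0,0.02],
    [-0.0002,0.002,0,0,0,0,0.02],
    [-0.0003,0.003,0,0,0,0,0.02],
    [-0.0004,0.004,0,0,0,0,0.02],
    [-0.0004,0.004,0,0,0,0,0.02],
    [-0.0004,0.004,0,0,0,0,0.02],
    [-0.0004,0.004,0,0,0,0,0.02],
    [-0.0004,0.004,0,0,0,0,0.02],
  ],
)

```text
clock: 12.8
eef_pos: [559.9, -27.9, 8.1]
orientation: [0.002, 0.999, 0.051, 0.001]
contact_force: [4.2, -18.4, -0.8]
finger_gap: 19.8
```

```bash
python3 -c "
from h import *
snap('w10')
s=vision.camera('scene');cv2.imwrite('pics/s10.png',cv2.resize(s[190:250,260:340],None,fx=8,fy=8,interpolation=cv2.INTER_CUBIC))
s=vision.camera('side');cv2.imwrite('pics/d10.png',cv2.resize(s[150:280,150:300],None,fx=4,fy=4,interpolation=cv2.INTER_CUBIC))"
```

```text
12.8 [559.883 -27.895   8.091] tool x ang 0.10166578339794245 tool z [ 0.003 -0.004 -1.   ] [-0.049  0.597 -0.019  1.982  0.028  0.56   0.013] [  4.232 -18.419  -0.791] 19.773724686178582
```

View pics/s10.png

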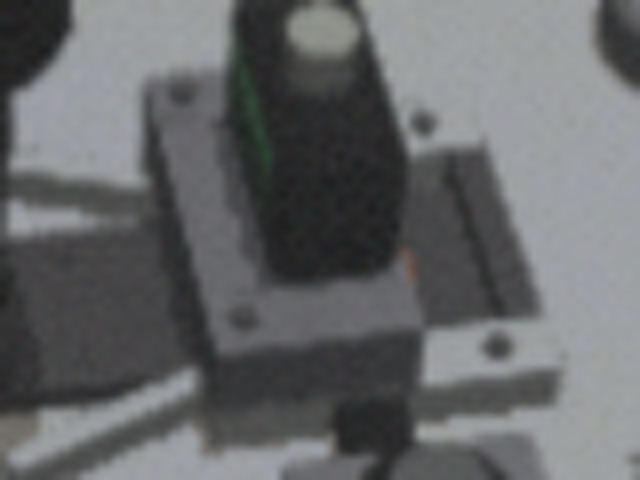

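View pics/d10.png

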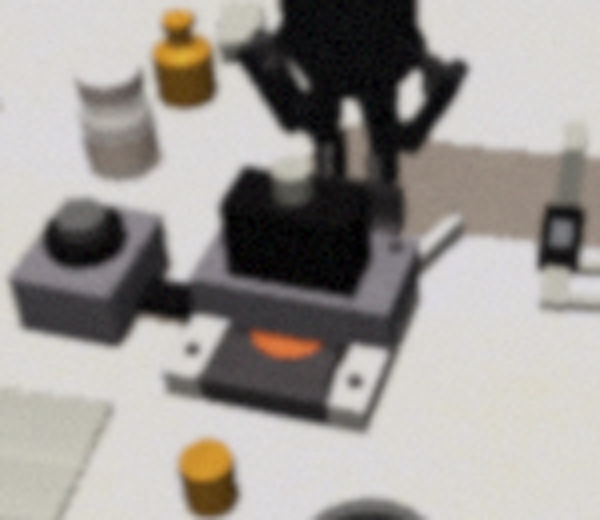

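Stalled at 18 N with TCP y at -27.9. The side view shows the nose against the stop bar at (265,395), with no gap. I'll back off, rise and close the fingers.

Emit:
jog_arm(
  deltas=[
    [0.001,-0.01,0,0,0,0,0.02],
    [0.002,-0.022,0,0,0,0,0.02],
    [0.004,-0.036,0,0,0,0,0.02],
    [0.004,-0.04,0.03,0,0,0,0.01],
    [0.004,-0.04,0.07,0,0,0,0.0],
    [0.004,-0.04,0.11,0,0,0,0.0],
    [0.004,-0.04,0.15,0,0,0,0.0],
    [0.004,-0.04,0.19,0,0,0,0.0],
  ],
)

```text
clock: 13.62
eef_pos: [562.0, -60.9, 199.5]
orientation: [-0.002, 0.999, 0.054, 0.0]
contact_force: [1.3, -0.2, 0.1]
finger_gap: -0.0
```

Emit:
jog_arm(
  deltas=[
    [0.01,0.005,0,0,0,0,0.0],
    [0.025,0.02,0,0,0,0,0.0],
    [0.04,0.04,0,0,0,0,0.0],
    [0.055,0.06,0,0,0,0,0.0],
    [0.07,0.075,0,0,0,0,0.0],
    [0.08,0.09,0,0,0,0,0.0],
    [0.09,0.1,0,0,0,0,0.0],
    [0.095,0.1,0,0,0,0,0.0],
  ],
)

```text
clock: 14.28
eef_pos: [658.2, 42.9, 197.0]
orientation: [-0.002, 0.998, 0.056, 0.0]
contact_force: [-0.9, -0.1, 0.4]
finger_gap: 0.3
```

```bash
python3 -c "
from h import *
snap('w11')"
```

```text
14.2833 [658.165  42.9   196.98 ] tool x ang 0.11127878447655985 tool z [ 0.     0.005 -1.   ] [-0.121  0.483 -0.05   1.626  0.021  1.032 -0.065] [-0.918 -0.101  0.372] 0.3106139274797849
```

View pics/w11b.png

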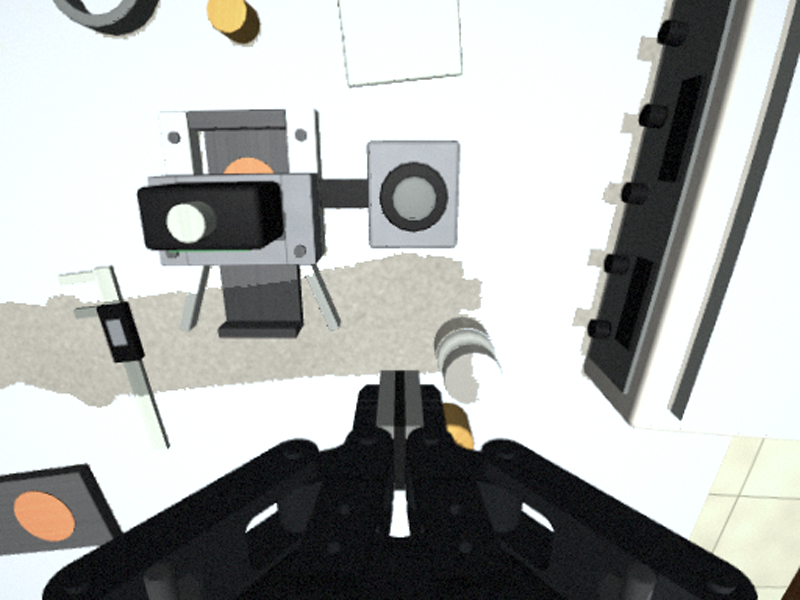

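The carrier still sits home at (245,130)–(260,335). The button cap is at (414,198).

```bash
python3 - <<'E'
from h import *
import pickle
from plan import *
c=pickle.load(open("w11.pkl","rb"))
print("btn",[ray(c,un([(414.5,198)],800/512,0,0),z)[0] for z in (55,60,65)])
bx=ray(c,un([(367,142),(460,140),(460,247),(369,248)],800/512,0,0),40)[:,:2];print("box",bx,bx.mean(0))
l=ray(c,un([(219,338),(297,337)],800/512,0,0),28)[:,:2];print("lip",l,(l.mean(0)-O)@gx,(l.mean(0)-O)@gy)
g=ray(c,un([(165,262),(323,264)],800/512,0,0),44)[:,:2];print("bridge entry s",((g.mean(0)-O)@gx,(g.mean(0)-O)@gy), g)
im=cv2.imread("pics/w11.png")
cv2.imwrite("pics/w11z.png",np.clip(1.5*cv2.resize(im[60:225,95:300],None,fx=3.6,fy=3.6,interpolation=cv2.INTER_CUBIC).astype(float),0,255).astype(np.uint8))
E
```

```text
btn [array([662.5, 100.2,  55. ]), array([662.3, 100.6,  60. ]), array([662.1, 101. ,  65. ])]
box [[628.8 130.6]
 [687.6 138.5]
 [698.   70. ]
 [636.4  62.4]] [662.7 100.4]
lip [[528.1 -21.5]
 [587.7 -13.9]] -89.55605464078741 -3.2446034698402184
bridge entry s (np.float64(-27.923043809485975), np.float64(-3.7093899916894912)) [[497.4  38.4]
 [606.4  48.8]]
```

View pics/w11z.png

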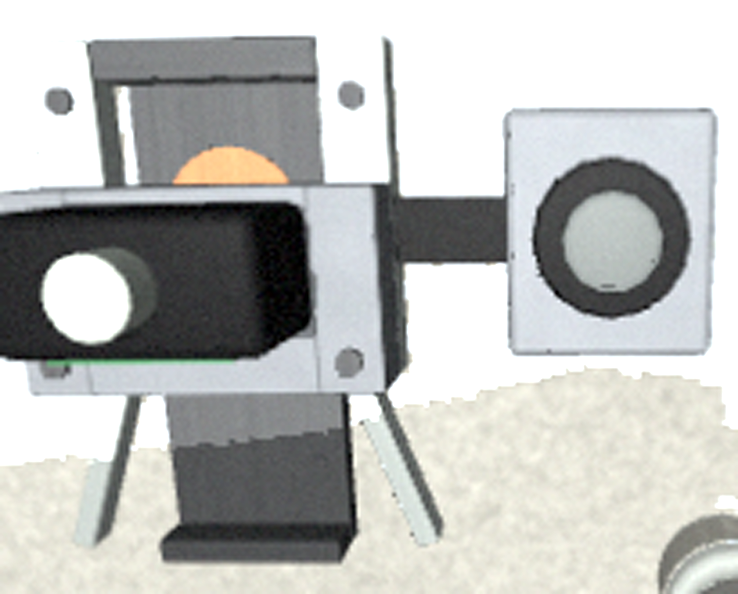

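Emit:
jog_arm(
  deltas=[
    [0.002,0.02,0,0,0,0,0.0],
    [0.004,0.04,0,0,0,0,0.0],
    [0.004,0.057,-0.01,0,0,0,0.0],
    [0.004,0.057,-0.035,0,0,0,0.0],
    [0.004,0.057,-0.065,0,0,0,0.0],
    [0.004,0.057,-0.095,0,0,0,0.0],
    [0.004,0.057,-0.11,0,0,0,0.0],
    [0.004,0.057,-0.115,0,0,0,0.0],
  ],
)

```text
clock: 15.0
eef_pos: [658.8, 93.5, 78.9]
orientation: [-0.0, 0.999, 0.053, -0.003]
contact_force: [-0.6, 0.2, 0.4]
finger_gap: 0.1
```

```bash
python3 -c "
from h import *
snap('w12')
s=vision.camera('side');cv2.imwrite('pics/d12.png',cv2.resize(s[130:280,130:300],None,fx=4,fy=4,interpolation=cv2.INTER_CUBIC))"
```

```text
15.0 [658.808  93.53   78.941] tool x ang 0.10506685904543801 tool z [-0.006  0.    -1.   ] [-0.195  0.626 -0.055  1.688  0.042  0.835 -0.163] [-0.613  0.211  0.377] 0.1071509435820638
```

View pics/d12.png

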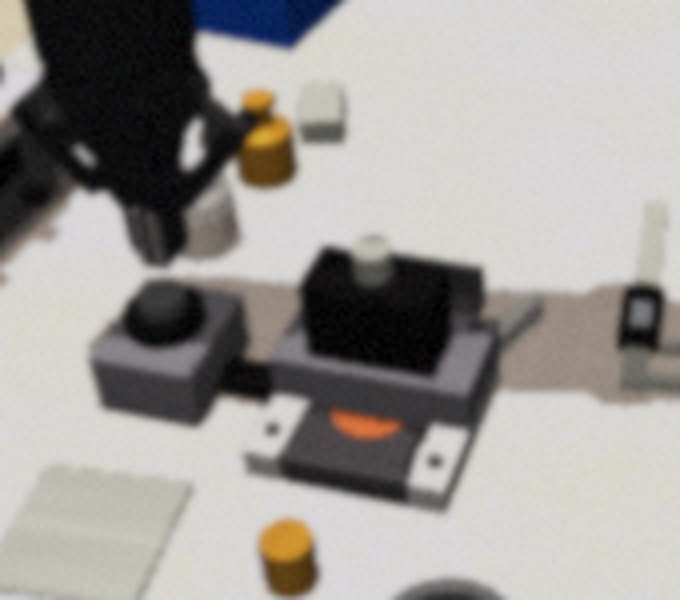

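Emit:
jog_arm(
  deltas=[
    [0.002,0.004,0,0,0,0,0.0],
    [0.0035,0.007,0,0,0,0,0.0],
    [0.0035,0.007,0,0,0,0,0.0],
    [0.0035,0.007,0,0,0,0,0.0],
    [0.0035,0.007,-0.004,0,0,0,0.0],
    [0.0035,0.007,-0.008,0,0,0,0.0],
    [0.0035,0.007,-0.01,0,0,0,0.0],
    [0.0035,0.007,-0.01,0,0,0,0.0],
  ],
)

```text
clock: 15.77
eef_pos: [664.4, 102.1, 71.7]
orientation: [-0.001, 0.999, 0.053, -0.0]
contact_force: [0.3, -0.2, -0.2]
finger_gap: -0.2
```

Emit:
jog_arm(
  deltas=[
    [-0.001,-0.001,-0.002,0,0,0,0.0],
    [-0.002,-0.0015,-0.004,0,0,0,0.0],
    [-0.002,-0.0015,-0.006,0,0,0,0.0],
    [-0.002,-0.0015,-0.008,0,0,0,0.0],
    [-0.002,-0.0015,-0.01,0,0,0,0.0],
    [-0.002,-0.0015,-0.012,0,0,0,0.0],
    [-0.002,-0.0015,-0.0125,0,0,0,0.0],
    [-0.002,-0.0015,-0.013,0,0,0,0.0],
  ],
)

```text
clock: 16.43
eef_pos: [663.1, 100.9, 59.6]
orientation: [-0.001, 0.999, 0.053, 0.0]
contact_force: [-0.9, -0.1, 1.9]
finger_gap: 0.1
```

```bash
python3 -c "
from h import *
snap('w13')"
```

```text
16.4333 [663.097 100.852  59.639] tool x ang 0.10594390496759816 tool z [ 0.     0.002 -1.   ] [-0.204  0.655 -0.055  1.688  0.045  0.799 -0.173] [-0.9   -0.144  1.925] 0.0961791083354603
```

View pics/w13b.png

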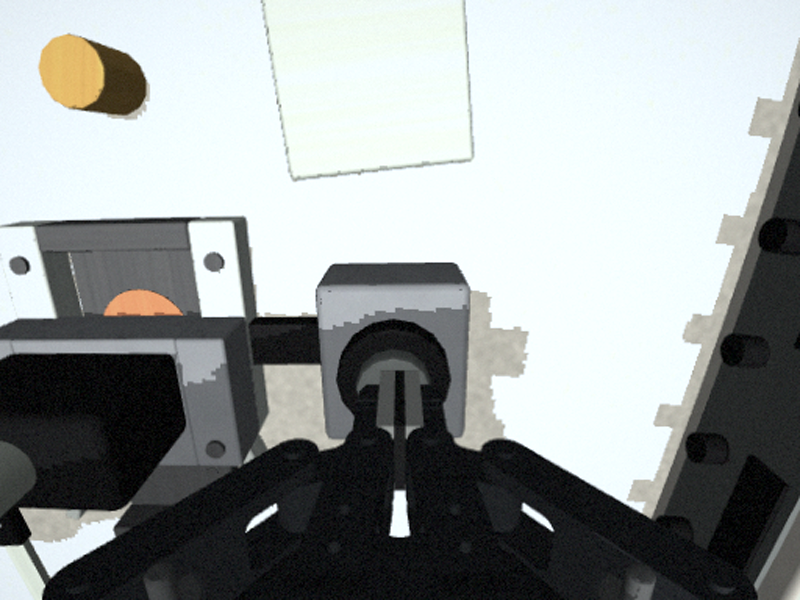

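Touching the cap (2 N). Pressing.

Emit:
jog_arm(
  deltas=[
    [0,0,-0.001,0,0,0,0.0],
    [0,0,-0.002,0,0,0,0.0],
    [0,0,-0.003,0,0,0,0.0],
    [0,0,-0.004,0,0,0,0.0],
    [0,0,-0.005,0,0,0,0.0],
    [0,0,-0.005,0,0,0,0.0],
    [0,0,-0.005,0,0,0,0.0],
    [0,0,-0.005,0,0,0,0.0],
  ],
)

```text
clock: 17.15
eef_pos: [663.2, 100.9, 56.0]
orientation: [-0.001, 0.999, 0.053, 0.0]
contact_force: [-5.9, -0.7, 13.2]
finger_gap: -0.3
```

Emit:
jog_arm(
  deltas=[
    [0,0,-0.001,0,0,0,0.0],
    [0,0,-0.002,0,0,0,0.0],
    [0,0,-0.003,0,0,0,0.0],
    [0,0,-0.003,0,0,0,0.0],
    [0,0,-0.003,0,0,0,0.0],
    [0,0,-0.003,0,0,0,0.0],
    [0,0,-0.003,0,0,0,0.0],
    [0,0,-0.003,0,0,0,0.0],
  ],
)

```text
clock: 17.82
eef_pos: [663.4, 100.9, 55.6]
orientation: [-0.001, 0.999, 0.053, 0.001]
contact_force: [-12.1, -1.5, 31.1]
finger_gap: -0.1
```

```bash
python3 -c "
from h import *
s=vision.camera('side');cv2.imwrite('pics/d14.png',cv2.resize(s[170:250,130:230],None,fx=7,fy=7,interpolation=cv2.INTER_CUBIC))
s=vision.camera('scene');cv2.imwrite('pics/s14.png',cv2.resize(s[225:285,280:360],None,fx=8,fy=8,interpolation=cv2.INTER_CUBIC))
print(status.observe()['ft_torque'],status.observe()['contact_force'])"
```

```text
[-0.53520279  2.68522698 -0.01942184] [-11.39092955  -2.09882994  30.17272078]
```

View pics/d14.png

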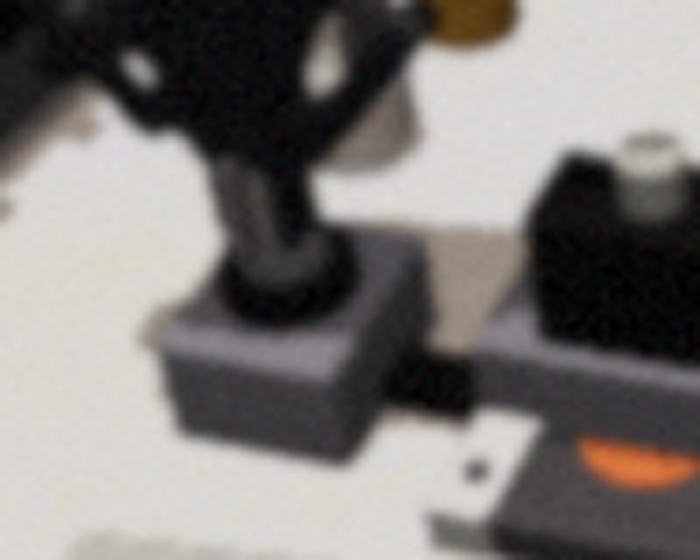

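View pics/s14.png

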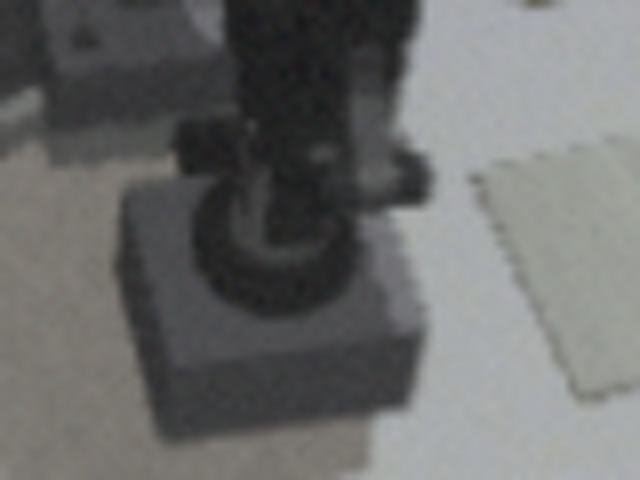

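The force turned hard at TCP z of about 56. I'll release in steps and read the force, to check that the full 6 mm was travelled.

Emit:
jog_arm(
  deltas=[
    [0,0,0.003,0,0,0,0.0],
    [0,0,0.005,0,0,0,0.0],
    [0,0,0.005,0,0,0,0.0],
    [0,0,0.005,0,0,0,0.0],
    [0,0,0.005,0,0,0,0.0],
    [0,0,0.005,0,0,0,0.0],
    [0,0,0.005,0,0,0,0.0],
    [0,0,0.005,0,0,0,0.0],
  ],
)

```text
clock: 18.58
eef_pos: [663.3, 100.9, 56.5]
orientation: [-0.001, 0.999, 0.053, 0.0]
contact_force: [1.0, -0.1, 4.2]
finger_gap: -0.1
```

Emit:
jog_arm(
  deltas=[
    [0,0,0.001,0,0,0,0.0],
    [0,0,0.0015,0,0,0,0.0],
    [0,0,0.0015,0,0,0,0.0],
    [0,0,0.0015,0,0,0,0.0],
    [0,0,0.0015,0,0,0,0.0],
    [0,0,0.0015,0,0,0,0.0],
    [0,0,0.0015,0,0,0,0.0],
    [0,0,0.0015,0,0,0,0.0],
  ],
)

```text
clock: 19.25
eef_pos: [663.3, 100.9, 58.1]
orientation: [-0.001, 0.999, 0.053, 0.0]
contact_force: [0.7, -0.7, 2.5]
finger_gap: -0.1
```

Emit:
jog_arm(
  deltas=[
    [0,0,0.001,0,0,0,0.0],
    [0,0,0.0015,0,0,0,0.0],
    [0,0,0.0015,0,0,0,0.0],
    [0,0,0.0015,0,0,0,0.0],
    [0,0,0.0015,0,0,0,0.0],
    [0,0,0.0015,0,0,0,0.0],
    [0,0,0.0015,0,0,0,0.0],
    [0,0,0.0015,0,0,0,0.0],
  ],
)

```text
clock: 19.92
eef_pos: [663.0, 100.9, 59.5]
orientation: [-0.001, 0.999, 0.053, 0.0]
contact_force: [2.0, 0.1, 1.6]
finger_gap: -0.1
```

Emit:
jog_arm(
  deltas=[
    [0,0,0.001,0,0,0,0.0],
    [0,0,0.0015,0,0,0,0.0],
    [0,0,0.0015,0,0,0,0.0],
    [0,0,0.0015,0,0,0,0.0],
    [0,0,0.0015,0,0,0,0.0],
    [0,0,0.0015,0,0,0,0.0],
    [0,0,0.0015,0,0,0,0.0],
    [0,0,0.0015,0,0,0,0.0],
  ],
)

```text
clock: 20.58
eef_pos: [662.9, 100.9, 61.0]
orientation: [-0.001, 0.999, 0.053, 0.0]
contact_force: [-0.1, 0.8, 1.5]
finger_gap: -0.2
```

Emit:
jog_arm(
  deltas=[
    [0,0,0.001,0,0,0,0.0],
    [0,0,0.0015,0,0,0,0.0],
    [0,0,0.0015,0,0,0,0.0],
    [0,0,0.0015,0,0,0,0.0],
    [0,0,0.0015,0,0,0,0.0],
    [0,0,0.0015,0,0,0,0.0],
    [0,0,0.0015,0,0,0,0.0],
    [0,0,0.0015,0,0,0,0.0],
  ],
)

```text
clock: 21.25
eef_pos: [663.0, 100.8, 62.5]
orientation: [-0.001, 0.999, 0.053, 0.0]
contact_force: [0.9, -0.7, 0.0]
finger_gap: 0.1
```

The spring force fell from 4.2 N at 56.5 to 0 at 62.5, so the button went through about 6 mm to its hard stop. I'll retract and check the scene.

Emit:
jog_arm(
  deltas=[
    [0,0,0.01,0,0,0,0.0],
    [0,0,0.03,0,0,0,0.0],
    [0,-0.005,0.06,0,0,0,0.0],
    [0,-0.02,0.09,0,0,0,0.0],
    [0,-0.035,0.12,0,0,0,0.0],
    [0,-0.05,0.14,0,0,0,0.0],
    [0,-0.06,0.15,0,0,0,0.0],
    [0,-0.06,0.15,0,0,0,0.0],
  ],
)

```text
clock: 21.92
eef_pos: [664.7, 37.5, 216.0]
orientation: [-0.0, 0.999, 0.051, 0.003]
contact_force: [0.3, -0.1, -0.4]
finger_gap: -0.2
```

```bash
python3 -c "
from h import *
snap('w15')
s=vision.camera('side');cv2.imwrite('pics/d15.png',cv2.resize(s[130:330,100:330],None,fx=3.4,fy=2.9,interpolation=cv2.INTER_CUBIC))
"
```

```text
21.9167 [664.723  37.53  216.007] tool x ang 0.10188755168752363 tool z [ 0.006  0.001 -1.   ] [-0.118  0.473 -0.045  1.597  0.023  1.067 -0.067] [ 0.312 -0.066 -0.412] -0.16008515017010994
```

View pics/w15b.png

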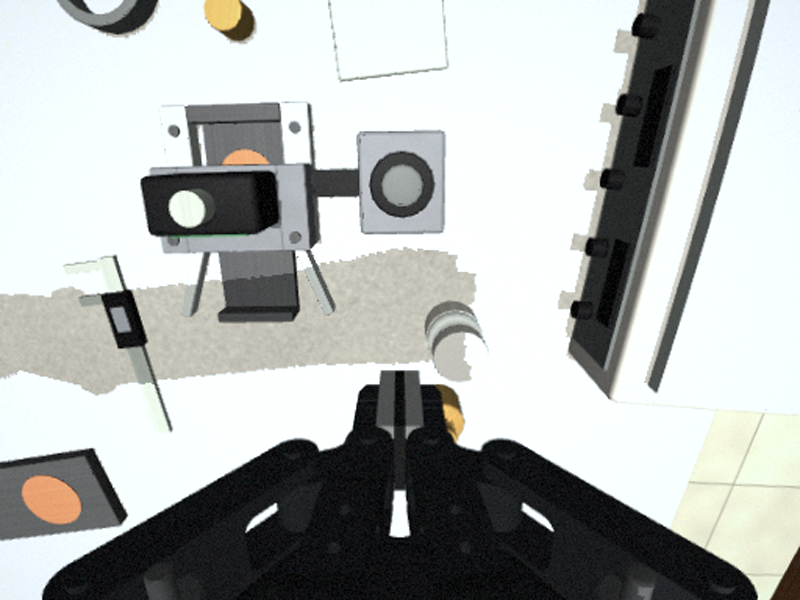

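View pics/d15.png

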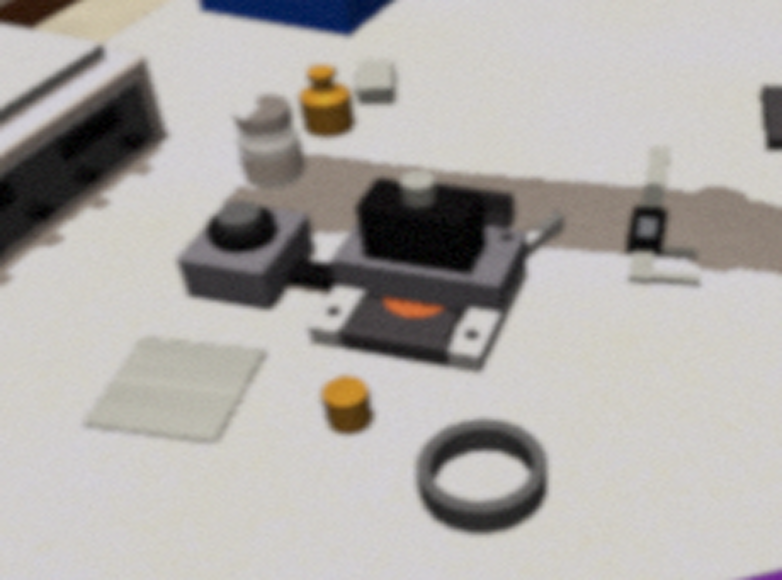

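Both views show the carrier home at the stop, with no gap at (240,118) in the wrist picture. The button is up at (402,184), and the bystanders are in place. Handing in.

```bash
python3 -c "
from bench import ticket,status
print(status.observe()['clock'],status.observe()['contact_force']);print(ticket.hand_in())"
```

```text
22.0167 [-0.55425245  0.82377215 -0.35510133]
the job is handed in; nothing more can be done
None
```

The carrier is home against the end stop and the start button has been pressed down and let up. I handed the job in at 22.0 s with the arm clear of everything.

- **Carrier:** I pushed it by the tail with two fingertips, along an S-curve through the guides and under the bridge. The push ended with it stalled against the stop at about 18 N. The tail then measured x = -89.6 mm in the gauge frame (home is -90), with no gap visible at the stop.
- **Button:** I pressed it to a hard stop at TCP z of about 56 mm, where the peak force was 31 N upward. On release the force fell from 4.2 N to 0 over about 6 mm, which matches full travel and spring-back.
- **Bystanders:** The last pictures showed the caliper, block, weight, jar, panel, roll, cup weight and the two look-alike plates where they had been, judged by eye.
- **What disagreed:** Joint 7 reached -2.952 of its -2.96 limit during the first viewing move, so I pushed from the opposite tool orientation. The button travel comes only from force against height, because the fingers hid the cap in the pictures. They were also not exactly centred on it.

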